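Clear the used plastic off the shaker platform

TASK

Clear the three pieces of waste off the shaker's platform, the loose screw cap, the used cuvette lying on its side and the rubber stopper, into the open waste tub standing beside the shaker. The closed vial, the closed jar, the well plate and the tip box must stay upright where they stand, and the tub must be left standing in its place.

Things in the scene. Friction and masses are not known exactly. Their poses are not given: they have to be found in the camera images.
- shaker: Orbital shaker fixed to the bench: white housing with a flat, rimless grey platform on top, 260 mm (x) by 320 mm (y), its top face 85 mm above the bench. Origin: on the bench under the platform's centre; z up, own x away from the controls' side. Everything listed below except the tub and the tip box stands on the platform.
- cap: Used loose screw cap, a pale green ribbed disc 37 mm in diameter and 15 mm high, lying flat on the platform. Waste. Origin: centre of its underside, z up.
- cuvette: Used frosted-white plastic cuvette, a square bar 45 mm (own x) by 14 mm by 14 mm, lying on its side on the platform. Waste. Origin: middle of its underside; x along its length, z up.
- stopper: Used black rubber stopper, a slightly tapered plug resting on its narrow end: 25 mm across at the foot, 29 mm at the top, 28 mm high. Waste. Origin: centre of its underside, z up.
- vial: Closed sample vial, upright, 27 mm in diameter (cap 29 mm), 58 mm tall, white with a pale green cap. Stays where it is. Origin: centre of its underside, z up.
- jar: Closed sample jar, upright, squat, 44 mm in diameter, 42 mm tall, amber with a black lid. Stays where it is. Origin: centre of its underside, z up.
- wellplate: Flat white well plate, 85 mm (own x) by 127 mm (own y) by 14 mm high, near the far edge of the platform. Stays where it is. Origin: centre of its underside, z up.
- tub: Waste tub, an open-topped square white plastic box, 160 mm by 160 mm outside (a 5 mm collar runs round the rim), 75 mm high, walls and floor 4 mm, 0.6 kg, loose on the bench right beside the shaker on its left or right; its rim is 10 mm below the platform's top. Origin: centre of its underside on the bench, z up.
- tipbox: Closed pipette tip box, 122 mm (own x) by 87 mm by 65 mm high, blue with a white lid, on the bench at the other side of the shaker. Stays where it is. Origin: centre of its underside, z up.

How it is judged:
At the end, for the whole second after the job is handed in: Cap, cuvette and stopper lie released inside the tub (origins within its walls, under 62 mm above its underside); the tub is at rest, upright within 0.15 rad, not shoved over 60 mm; vial, jar, well plate and tip box are upright within 0.2 rad and within 25 mm of where they were (x of cap in the frame of tub between -0.078 and 0.078 m and y of cap in the frame of tub between -0.078 and 0.078 m and z of cap in the frame of tub between -0.002 and 0.062 m and linear speed of each of cap, cuvette, stopper below 0.25 m/s and x of cuvette in the frame of tub between -0.078 and 0.078 m and y of cuvette in the frame of tub between -0.078 and 0.078 m and z of cuvette in the frame of tub between -0.002 and 0.062 m and x of stopper in the frame of tub between -0.078 and 0.078 m and y of stopper in the frame of tub between -0.078 and 0.078 m and z of stopper in the frame of tub between -0.002 and 0.062 m and angle between tub's own z axis and vertical below 0.15 rad and linear speed of tub below 0.03 m/s and distance of each of vial, jar, wellplate, tipbox from where it was at the start of the episode below 0.025 m and angle between each of vial, jar, wellplate, tipbox's own z axis and vertical below 0.2 rad); the robot touches nothing.
It fails at once if the vial is shifted by more than 25 mm or tipped (distance of vial from where it was at the start of the episode above 0.025 m or angle between vial's own z axis and vertical above 0.35 rad).
It fails at once if the jar is shifted by more than 25 mm or tipped (distance of jar from where it was at the start of the episode above 0.025 m or angle between jar's own z axis and vertical above 0.35 rad).
It fails at once if the well plate is shifted by more than 25 mm or tipped (distance of wellplate from where it was at the start of the episode above 0.025 m or angle between wellplate's own z axis and vertical above 0.35 rad).
It fails at once if the tip box is shifted by more than 25 mm or tipped (distance of tipbox from where it was at the start of the episode above 0.025 m or angle between tipbox's own z axis and vertical above 0.35 rad).
It fails at once if the waste tub is tipped or shoved more than 60 mm (angle between tub's own z axis and vertical above 0.35 rad or distance of tub from where it was at the start of the episode above 0.06 m).
It also fails if it takes over 58 s, if anything falls off the work surface, if the arm or the gripper's body presses on something with over 40 N, if the wrist force passes 120 N, or if a joint passes its speed limit or range.

ROBOT

A 7-joint arm with a two-finger parallel gripper is mounted at the origin on the work surface. World frame = base frame: x ahead of the robot, y to its left, z up, the work surface at z = 0. Lengths are in m, angles in rad, forces in N, time in s.
With the tool pointing down it reaches from about 0.4 to 0.9 m from the base axis. Payload 5.5 kg.
Tool frame: the origin (TCP) lies at the centre of the arm's flange, where the gripper is bolted on; the fingertips stand 173 mm ahead of it and the grasp point (between the pads) lies env.grip_point_offset ahead of it (env.grip_point_offset is the distance from the TCP to the grasp point, in m); z points along the fingers, y is the line along which they close (so a half turn about z gives the same grasp; the last joint's range is limited). The gripper opens to 85 mm and grips with 20 to 120 N. Pads are 22 mm wide; open, the fingers measure 114 mm over their backs; the gripper's body (76 mm by 85 mm) begins 54 mm behind the grasp point. The pads swing forward as they close: fully open they stand 13 mm farther back than shut.
Start: joints at [1.551, 0.501, -0.427, 1.55, 0.221, 1.138, -0.21], TCP at [0.181, -0.624, 0.405] pointing down, gripper open.
Joint ranges: [-2.88, 2.88], [-0.31, 2.03], [-1.54, 1.56], [0.2, 2.42], [-1.41, 4.55], [0.19, 2.02], [-2.57, 2.57]. Speed limits (rad/s): [2.57, 2.57, 3.14, 3.14, 3.14, 3.14, 3.14].

INTERFACE

Orientations are given as a unit quaternion [w, x, y, z].
In Python, from station import env gives the robot as it stands.
- The arm moves only by the tool send_rows, never from a script. Its argument "rows" is a list of rows, each an object with "dp": the shift along the tool's x, y, z in units of 40 mm (1.0 is 40 mm), a list of three; "turn": the turn about the tool's z in units of 5 degrees (1.0 is 5 degrees). In form: [{"dp": [tx, ty, tz], "turn": turn}, ...]. A call has 1 to 10 rows; each row is the pose to reach, as a shift and turn from the pose commanded when the call began, along the tool's axes at that moment; what a row does not reach only later rows make up. A row lasts 1/8 s, in which the tool goes at most 62.5 mm and 10.7 degrees, less where a joint would pass 70% of its speed; a pose out of reach is approached as far as the arm can. A call with a gripper value outside its range is refused whole. "claw" is the opening, from 0 (shut) to 1 (fully open), set as the call begins (left out, the last holds). The fingers move at their own pace and stop on an object; "grip_force" is the grip in N (left out, the last holds). Time passes only in rows, so rows that repeat a pose let the fingers close. It gives the time, the measured TCP pose, the force, the opening and the grip force at its end, in the units of the state.
- env.sense(): the state, without advancing time (a new reading comes with each control period).
- env.capture(name): name is "scene" or "top" or "wrist"; returns the picture (400x640x3 uint8, red, green, blue); there is no depth.
- env.get_calibration(name): a dict with "mtx" (3x3 intrinsics, pixels), "distortion" ([k1, k2, p1, p2, k3] as OpenCV has them; the pictures are not rectified), "R" (3x3) and "t" (3): a world point X has camera coordinates R X + t; the wrist camera has in their place "T_tool_cam" (4x4, takes a point from camera to tool coordinates, whose origin is the TCP and whose axes are the flange's). Camera axes: x right, y down, z forward; pixel columns grow to the right and rows downward; lengths in m; the calibration is good to about 2 mm. A picture is of the moment at which its call begins: read the wrist's pose just before it. get_calibration takes no time and is no camera call.
- env.close_job(): hands the job in; it is judged then, once.
The state is a dict: "t": time; "joints": joint angles; "joint_velocities": joint speeds; "tau": joint torques, N m; "tcp_pos": TCP position; "tcp_rot": TCP orientation; "contact_force": force on the tool from outside, world axes, zero at the start; "wrist_torque": the same for the moment, N m; "gripper_width": opening from 0.0 (shut) to 1.0 (fully open); "gripper_force": force on a finger pad.
Only numpy, scipy, OpenCV 4.12 (cv2) and the standard library are available. Lean on these libraries where they do the work, as an engineer would, in place of code of your own. Each camera call takes 0.05 s, during which the arm holds its last target. There are 200 camera calls.

## Working session

There is one attempt and no reset: what is moved stays moved. The work goes in short steps, Python scripts to look and compute and a tool call to move; the robot and the scene stay as the last step left them, time stands still between calls to the robot, and variables do not carry over. Pictures are saved under pics/ and viewed, at most 10 in all, crops included, and the job is handed in when it is done.

Besides the shell and the picture viewer there is one more tool, called after ">>>" as name(argument=value, ...) on one line, values as JSON. send_rows: Moves the arm, as the interface text tells. Its arguments: {"type":"object","properties":{"rows":{"type":"array"},"claw":{"type":"number"},"grip_force":{"type":"number"}},"required":["rows"]}

```bash
mkdir -p pics; ls
python3 - <<'E'
from station import env
import cv2
s=env.sense();print(s);print(env.grip_point_offset)
for n in("top","scene"):
    cv2.imwrite(f"pics/{n}0.png",env.capture(n)[:,:,::-1]);c=env.get_calibration(n);print(n,c)
print(env.get_calibration("wrist"))
E
```

```text
pics
{'t': 0.0, 'joints': array([ 1.55119925,  0.5018521 , -0.42678852,  1.55147676,  0.22081199,
        1.13830679, -0.21026305]), 'joint_velocities': array([-5.85250915e-04,  1.28983085e-03,  1.78992882e-04,  1.65764881e-04,
        1.11183871e-04,  1.26859891e-04, -2.19557613e-05]), 'tau': array([ 4.72409629e-04, -5.69510436e+01, -5.81620440e+00, -2.80939382e+01,
        1.05914025e-02,  1.18460975e-02, -2.52200709e-05]), 'tcp_pos': array([ 0.18121909, -0.62384465,  0.40364499]), 'tcp_rot': array([-9.84699910e-04,  9.90012350e-01,  1.40977177e-01, -1.14482652e-04]), 'contact_force': array([ 0.13693688, -0.02441494, -0.23640103]), 'wrist_torque': array([-0.04598194, -0.02792762, -0.01191919]), 'gripper_force': 0.0, 'gripper_width': 0.999781742152628}
0.1547
top {'mtx': array([[432.50141126,   0.        , 317.36656845],
       [  0.        , 432.50141126, 202.30464398],
       [  0.        ,   0.        ,   1.        ]]), 'distortion': array([-0.10252819,  0.        ,  0.        ,  0.        ,  0.        ]), 'R': array([[-0.00859511, -0.99995639,  0.00365357],
       [-0.9935172 , 
[... 487 characters left out ...]
   [-0.39591364, -0.60959296, -0.68676693]]), 't': array([ 0.45805297, -0.14265689,  0.98604141])}
{'mtx': array([[286.63049538,   0.        , 321.57443872],
       [  0.        , 286.63049538, 200.36461632],
       [  0.        ,   0.        ,   1.        ]]), 'distortion': array([0.00339198, 0.        , 0.        , 0.        , 0.        ]), 'T_tool_cam': array([[-1.14015030e-03, -9.50872801e-01, -3.09579740e-01,
         7.93175616e-02],
       [ 9.99998230e-01, -1.54750649e-03,  1.07026884e-03,
        -9.34416732e-05],
       [-1.49676618e-03, -3.09577972e-01,  9.50872883e-01,
         3.11150591e-02],
       [ 0.00000000e+00,  0.00000000e+00,  0.00000000e+00,
         1.00000000e+00]])}
```

View pics/top0.png

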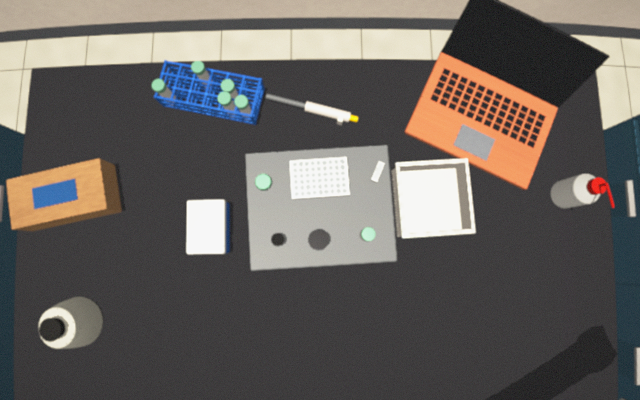

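View pics/scene0.png

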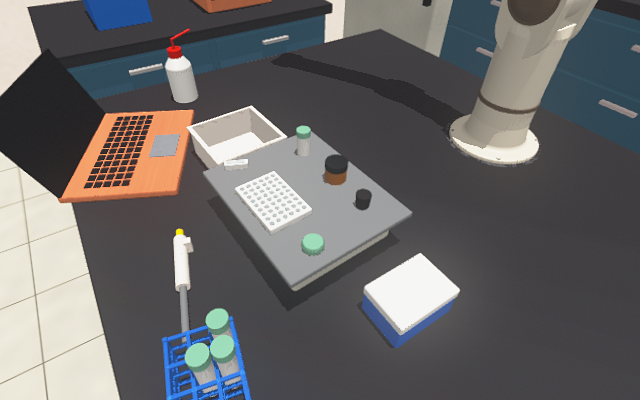

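The top view shows the cap at (263,182), cuvette (378,171), stopper (278,239), jar (319,239), vial (368,234), plate (320,178) and tip box (206,227). The tub is at (435,198), on the −y side. The scene view agrees.

```bash
cat > h.py <<'E'
import numpy as np, cv2
from station import env
from scipy.spatial.transform import Rotation as Ro
def rot(q): return Ro.from_quat([q[1],q[2],q[3],q[0]]).as_matrix()
def ray(name,px,z,pose=None):
    c=env.get_calibration(name); px=np.array(px,float).reshape(-1,1,2)
    u=cv2.undistortPoints(px,c["mtx"],c["distortion"])[:,0]; d=np.c_[u,np.ones(len(u))]
    if name=="wrist":
        p,q=pose;T=c["T_tool_cam"];R=rot(q)
        o=p+R@T[:3,3]; d=d@(R@T[:3,:3]).T
    else: o=-c["R"].T@c["t"]; d=d@c["R"]
    return o+d*((z-o[2])/d[:,2])[:,None]
def blob(img,box,f):
    x0,y0,x1,y1=box; s=img[y0:y1,x0:x1].astype(int); m=f(s[...,0],s[...,1],s[...,2]).astype(np.uint8)
    cs,_=cv2.findContours(m,cv2.RETR_EXTERNAL,cv2.CHAIN_APPROX_NONE); k=max(cs,key=cv2.contourArea)
    return k[:,0]+[x0,y0]
def todp(target,yaw_unused=None):
    s=env.sense();R=rot(s["tcp_rot"]);return (R.T@(np.array(target)-s["tcp_pos"]))/0.04
E
python3 - <<'E'
from h import *
im=cv2.imread("pics/top0.png")[:,:,::-1]
green=lambda r,g,b:(g-r>25)
white=lambda r,g,b:(np.minimum(np.minimum(r,g),b)>165)
dark=lambda r,g,b:(r+g+b<160)
for n,box,f,z in[("cap",(250,165,280,200),green,.1),("vial",(355,222,385,248),green,.143),("stopper",(266,228,292,250),dark,.113),("jar",(302,224,336,254),dark,.127),
 ("cuv",(364,155,390,188),white,.099),("plate",(283,150,356,205),white,.099),("tub",(396,150,490,250),white,.075),("tip",(180,190,240,260),white,.065),("plat",(240,140,394,275),lambda r,g,b:(r>75),.085)]:
    k=blob(im,box,f); P=ray("top",k,z)[:,:2].astype(np.float32)
    r=cv2.minAreaRect(P); (c,rad)=cv2.minEnclosingCircle(P)
    print(n,len(k),np.round(c,4),round(rad*2,4),"rect",np.round(r[0],4),np.round(r[1],4),round(r[2],1)); 
    if n in("tub","plat","cuv"):print(cv2.boxPoints(r).round(3).tolist())
print(rot(env.sense()["tcp_rot"]).round(3))
cv2.imwrite("pics/crop.png",cv2.resize(im[140:275,240:490][:,:,::-1],None,fx=3.2,fy=3.2,interpolation=2))
E
```

```text
cap 46 [0.6194 0.1128] 0.0372 rect [0.6194 0.1121] [0.0351 0.0331] 89.5
vial 38 [ 0.5027 -0.1089] 0.0296 rect [ 0.5028 -0.1089] [0.0274 0.0277] 44.1
stopper 30 [0.4944 0.079 ] 0.0214 rect [0.4951 0.0791] [0.0191 0.019 ] 90.0Traceback (most recent call last):
  File "<stdin>", line 8, in <module>
  File "h.py", line 15, in blob
    cs,_=cv2.findContours(m,cv2.RETR_EXTERNAL,cv2.CHAIN_APPROX_NONE); k=max(cs,key=cv2.contourArea)
                                                                        ~~~^^^^^^^^^^^^^^^^^^^^^^^^
ValueError: max() iterable argument is empty
```

Run:
```python
from h import *
im=cv2.imread("pics/top0.png")[:,:,::-1]
print(im[239,279],im[239,319],im[210,300])
g0=im[210,300].astype(int).sum()
white=lambda r,g,b:(np.minimum(np.minimum(r,g),b)>165)
dark=lambda r,g,b:(r+g+b<g0*.72)
for n,box,f,z in[("stopper",(262,226,294,252),dark,.113),("jar",(300,222,338,256),dark,.127),
 ("cuv",(364,155,390,188),white,.099),("plate",(283,150,356,205),white,.099),("tub",(396,150,490,250),white,.075),("tip",(180,190,240,260),white,.065),("plat",(240,140,394,275),lambda r,g,b:(r>75),.085)]:
    k=blob(im,box,f); P=ray("top",k,z)[:,:2].astype(np.float32)
    r=cv2.minAreaRect(P); (c,rad)=cv2.minEnclosingCircle(P)
    print(n,len(k),np.round(c,4),round(rad*2,4),"rect",np.round(r[0],4),np.round(r[1],4),round(r[2],1)); 
    if n in("tub","plat","cuv"):print(cv2.boxPoints(r).round(3).tolist())
print(rot(env.sense()["tcp_rot"]).round(3))
```

```text
[57 58 52] [93 90 87] [183 183 174]
stopper 39 [0.4941 0.077 ] 0.0321 rect [0.494 0.077] [0.0318 0.0253] 89.6
jar 57 [ 0.4919 -0.0084] 0.0462 rect [ 0.4935 -0.007 ] [0.0412 0.0426] 44.5
cuv 118 [ 0.6332 -0.1314] 0.073 rect [ 0.6329 -0.132 ] [0.0313 0.0717] 59.2
[[0.593999981880188, -0.12700000405311584], [0.656000018119812, -0.164000004529953], [0.671999990940094, -0.13699999451637268], [0.6100000143051147, -0.10000000149011612]]
plate 356 [ 0.6256 -0.0094] 0.1934 rect [ 0.6278 -0.0099] [0.158  0.1171] 89.5
tub 292 [ 0.5858 -0.2703] 0.2364 rect [ 0.585  -0.2699] [0.1716 0.1683] 3.2
[[0.4950000047683716, -0.19099999964237213], [0.5040000081062317, -0.35899999737739563], [0.675000011920929, -0.3490000069141388], [0.6660000085830688, -0.1809999942779541]]
tip 178 [0.5247 0.2458] 0.1449 rect [0.5253 0.2465] [0.1216 0.0863] 0.7
plat 523 [ 0.5656 -0.0107] 0.4101 rect [ 0.5657 -0.0145] [0.2631 0.3297] 3.1
[[0.42500001192092896, 0.14300000667572021], [0.4429999887943268, -0.1860000044107437], [0.7059999704360962, -0.1720000058412552], [0.6880000233650208, 0.15700000524520874]]
[[ 0.96   0.279 -0.   ]
 [ 0.279 -0.96   0.002]
 [ 0.    -0.002 -1.   ]]
```

>>> send_rows(rows=[{"dp": [1.3,-1.2,0],"turn": 1},{"dp": [2.6,-2.4,0],"turn": 2.6},{"dp": [3.9,-3.6,0],"turn": 2.6},{"dp": [5.2,-4.8,0],"turn": 2.6},{"dp": [6.5,-6,0],"turn": 2.6},{"dp": [7.8,-7.2,0],"turn": 2.6},{"dp": [9.1,-8.4,0],"turn": 2.6},{"dp": [10.4,-9.6,0],"turn": 2.6},{"dp": [11.7,-10.8,0],"turn": 2.6},{"dp": [12.8,-11.8,0],"turn": 2.6}], claw=0.5, grip_force=30)

```text
t: 1.35
tcp_pos: [0.5048, -0.0875, 0.4047]
tcp_rot: [0.0, 1.0, 0.028, -0.0]
contact_force: [0.2, -0.4, 0.9]
gripper_width: 0.502
gripper_force: 0.0
```

>>> send_rows(rows=[{"dp": [0,0,0],"turn": 0},{"dp": [0,0,0],"turn": 0},{"dp": [0,0,0],"turn": 0},{"dp": [0,0,0],"turn": 0}])

```text
t: 1.85
tcp_pos: [0.5038, -0.0906, 0.4046]
tcp_rot: [0.0, 1.0, 0.026, -0.0]
contact_force: [-0.9, -0.2, -0.4]
gripper_width: 0.501
gripper_force: 0.0
```

Run:
```python
from h import *
s=env.sense();im=env.capture("wrist");np.savez("w1.npz",im=im,p=s["tcp_pos"],q=s["tcp_rot"])
print(s["t"],s["tcp_pos"],s["joints"].round(2),s["gripper_width"],rot(s["tcp_rot"]).round(3))
cv2.imwrite("pics/w1.png",im[:,:,::-1])
```

```text
1.85 [ 0.50377197 -0.0906128   0.40462925] [ 0.73  0.29 -0.71  1.89  0.22  1.04 -1.59] 0.5013266722528974 [[ 0.999  0.053 -0.   ]
 [ 0.053 -0.999 -0.001]
 [-0.     0.001 -1.   ]]
```

View pics/w1.png

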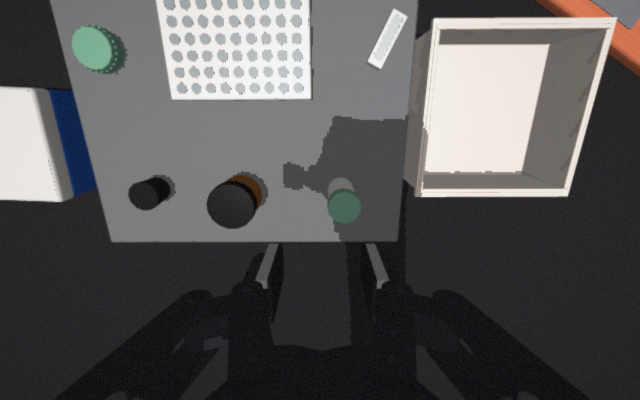

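The wrist view shows the cap at (95,48), cuvette (387,39) running from (402,12) to (374,67), stopper (147,193), jar (232,204), vial (344,206), and the tub's rim from (427,20) to (615,195).

Run:
```python
from h import *
d=np.load("w1.npz");im=d["im"];pose=(d["p"],d["q"])
green=lambda r,g,b:(g-r>25)
white=lambda r,g,b:(np.minimum(np.minimum(r,g),b)>150)
dark=lambda r,g,b:(r+g+b<130)
print(im[193,140],im[193,185],im[130,250])
for n,box,f,zs in[("cap",(65,20,130,80),green,(.1,.0925)),("cuv",(360,5,412,75),white,(.099,)),("stopper",(120,170,175,215),dark,(.113,)),("jar",(200,178,268,232),dark,(.127,)),("vial",(325,180,365,226),green,(.143,.138))]:
  k=blob(im,box,f)
  for z in zs:
    P=ray("wrist",k,z,pose)[:,:2].astype(np.float32)
    r=cv2.minAreaRect(P); (c,rad)=cv2.minEnclosingCircle(P)
    print(n,z,np.round(c,4),round(rad*2,4),"rect",np.round(r[0],4),np.round(r[1],4),round(r[2],1),cv2.boxPoints(r).round(3).tolist())
print("tub",ray("wrist",[(432,20),(612,22),(572,193),(418,194)],.075,pose).round(3).tolist())
print("plate",ray("wrist",[(174,99),(310,98)],.099,pose).round(3).tolist())
```

```text
[36 36 36] [124 125 127] [129 127 128]
cap 0.1 [0.6199 0.1089] 0.0379 rect [0.6202 0.1103] [0.0339 0.0358] 76.5 [[0.5989999771118164, 0.09799999743700027], [0.6340000033378601, 0.09000000357627869], [0.6420000195503235, 0.12300000339746475], [0.6069999933242798, 0.13099999725818634]]
cap 0.0925 [0.6209 0.1142] 0.0389 rect [0.6212 0.1157] [0.0349 0.0368] 76.5 [[0.5989999771118164, 0.10300000011920929], [0.6349999904632568, 0.09399999678134918], [0.6430000066757202, 0.12800000607967377], [0.6069999933242798, 0.13699999451637268]]
cuv 0.099 [ 0.6407 -0.1393] 0.0464 rect [ 0.6407 -0.1394] [0.0141 0.045 ] 66.3 [[0.6169999837875366, -0.13699999451637268], [0.6579999923706055, -0.1550000011920929], [0.6639999747276306, -0.1420000046491623], [0.6230000257492065, -0.12399999797344208]]
stopper 0.113 [0.4972 0.0713] 0.041 rect [0.4978 0.0716] [0.026  0.0405] 28.8 [[0.47699999809265137, 0.08299999684095383], [0.4959999918937683, 0.04800000041723251], [0.5189999938011169, 0.05999999865889549], [0.49900001287460327, 0.09600000083446503]]
jar 0.127 [ 0.4946 -0.0133] 0.0525 rect [ 0.4965 -0.0113] [
[... 163 characters left out ...]
00953674316, 0.020999999716877937]]
vial 0.143 [ 0.5037 -0.11  ] 0.0294 rect [ 0.503  -0.1099] [0.0274 0.0266] 27.0 [[0.48500001430511475, -0.10400000214576721], [0.4970000088214874, -0.12800000607967377], [0.5210000276565552, -0.11599999666213989], [0.5090000033378601, -0.09200000017881393]]
vial 0.138 [ 0.502  -0.1105] 0.03 rect [ 0.5013 -0.1104] [0.028  0.0272] 27.0 [[0.4830000102519989, -0.10499999672174454], [0.4950000047683716, -0.1289999932050705], [0.5199999809265137, -0.11599999666213989], [0.5080000162124634, -0.09200000017881393]]
tub [[0.663, -0.183, 0.075], [0.67, -0.347, 0.075], [0.508, -0.363, 0.075], [0.499, -0.196, 0.075]]
plate [[0.583, 0.046, 0.099], [0.59, -0.076, 0.099]]
```

>>> send_rows(rows=[{"dp": [1.1,0.46,0],"turn": 2},{"dp": [2.2,0.93,0.5],"turn": 4},{"dp": [3.36,1.39,1.5],"turn": 5.3},{"dp": [3.36,1.39,2.6],"turn": 5.3},{"dp": [3.36,1.39,2.6],"turn": 5.3},{"dp": [3.36,1.39,2.6],"turn": 5.3},{"dp": [3.36,1.39,2.6],"turn": 5.3}])

```text
t: 2.78
tcp_pos: [0.6422, -0.1371, 0.3036]
tcp_rot: [0.0, 0.979, -0.202, 0.002]
contact_force: [-0.4, 0.1, 0.7]
gripper_width: 0.502
gripper_force: 0.0
```

Run:
```python
from h import *
s=env.sense();R=rot(s["tcp_rot"]);print(s["tcp_pos"],s["joints"].round(2),np.degrees(np.arctan2(R[1,0],R[0,0])),R[:,2])
print(todp([.641,-.139,.262]))
```

```text
[ 0.6422152  -0.13710837  0.30363819] [ 0.54  0.64 -0.52  1.61  0.37  0.98 -2.08] -23.299447033964366 [ 0.00405223 -0.00103023 -0.99999126]
[-0.01349559  0.05613417  1.04087135]
```

>>> send_rows(rows=[{"dp": [0,0.05,0.4],"turn": 0},{"dp": [0,0.05,0.8],"turn": 0},{"dp": [0,0.05,1.03],"turn": 0},{"dp": [0,0.05,1.03],"turn": 0},{"dp": [0,0.05,1.03],"turn": 0}])

```text
t: 3.4
tcp_pos: [0.6409, -0.1387, 0.2595]
tcp_rot: [-0.0, 0.979, -0.202, -0.0]
contact_force: [-0.4, -0.0, -0.4]
gripper_width: 0.498
gripper_force: 0.0
```

>>> send_rows(rows=[{"dp": [0,0,0],"turn": 0},{"dp": [0,0,0],"turn": 0},{"dp": [0,0,0],"turn": 0},{"dp": [0,0,0],"turn": 0},{"dp": [0,0,0],"turn": 0},{"dp": [0,0,0],"turn": 0}], claw=0, grip_force=30)

```text
t: 4.15
tcp_pos: [0.641, -0.1388, 0.26]
tcp_rot: [-0.0, 0.979, -0.202, 0.0]
contact_force: [0.1, -0.1, 5.5]
gripper_width: 0.152
gripper_force: 31.1
```

>>> send_rows(rows=[{"dp": [0,0,-0.7],"turn": 0},{"dp": [0,0,-1.4],"turn": 0},{"dp": [0,1.2,-1.5],"turn": 0},{"dp": [0.1,2.5,-1.3],"turn": 0},{"dp": [0.1,3.7,-0.5],"turn": 0},{"dp": [0.1,3.7,0.7],"turn": 0},{"dp": [0.1,3.7,1.0],"turn": 0},{"dp": [0.1,3.7,1.0],"turn": 0}])

```text
t: 5.15
tcp_pos: [0.5862, -0.2749, 0.219]
tcp_rot: [-0.001, 0.98, -0.201, -0.001]
contact_force: [0.2, -0.8, -0.4]
gripper_width: 0.158
gripper_force: 30.4
```

>>> send_rows(rows=[{"dp": [0,0,0],"turn": 0},{"dp": [0,0,0],"turn": 0},{"dp": [0,0,0],"turn": 0},{"dp": [0,0,-1],"turn": 0},{"dp": [0,0,-2.3],"turn": 0},{"dp": [0,0,-2.5],"turn": 0}], claw=0.5)

```text
t: 5.9
tcp_pos: [0.5878, -0.2766, 0.3247]
tcp_rot: [0.001, 0.979, -0.202, 0.004]
contact_force: [0.6, -1.0, -0.6]
gripper_width: 0.498
gripper_force: 0.0
```

Run:
```python
from h import *
s=env.sense();im=env.capture("wrist");R=rot(s["tcp_rot"]);print(s["t"],s["tcp_pos"],s["joints"].round(2),np.degrees(np.arctan2(R[1,0],R[0,0])))
cv2.imwrite("pics/w2.png",im[:,:,::-1])
print(todp([.494,.077,.36]))
```

```text
5.9 [ 0.58776205 -0.27660889  0.32465984] [ 0.77  0.6  -0.52  1.62  0.34  1.   -1.84] -23.288820622091027
[-5.62967173 -7.19758491 -0.94912524]
```

View pics/w2.png

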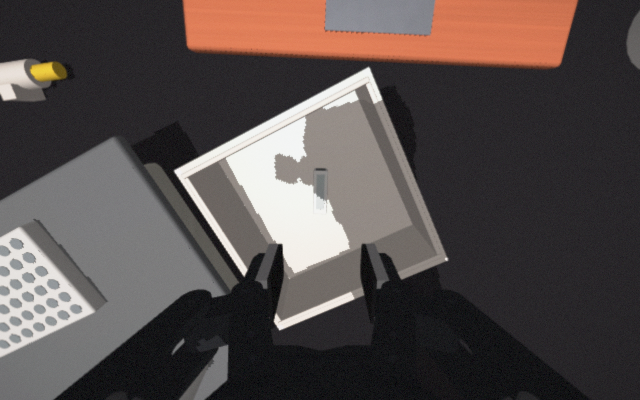

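The wrist view shows the cuvette lying in the tub at (320,190). Next is the cap.

>>> send_rows(rows=[{"dp": [0,0,-1.2],"turn": -2},{"dp": [-0.4,-1.2,-1.9],"turn": -4},{"dp": [-0.8,-2.4,-1.9],"turn": -6},{"dp": [-1.2,-3.6,-1.9],"turn": -8},{"dp": [-1.6,-4.8,-1.9],"turn": -10},{"dp": [-2.0,-6.0,-1.9],"turn": -12},{"dp": [-2.4,-7.2,-1.9],"turn": -14},{"dp": [-2.8,-8.4,-1.9],"turn": -16},{"dp": [-3.1,-9.2,-1.9],"turn": -18},{"dp": [-3.1,-9.2,-1.9],"turn": -20}], claw=0.75)

```text
t: 7.2
tcp_pos: [0.6163, 0.1151, 0.3948]
tcp_rot: [-0.001, 0.78, 0.625, 0.0]
contact_force: [-0.2, -0.7, -0.0]
gripper_width: 0.747
gripper_force: 0.0
```

>>> send_rows(rows=[{"dp": [0,0,0],"turn": -2},{"dp": [0,0,0],"turn": -3.3},{"dp": [0,0,0],"turn": -3.3},{"dp": [0,0,0],"turn": -3.3},{"dp": [0,0,0],"turn": -3.3}])

```text
t: 7.82
tcp_pos: [0.6175, 0.1107, 0.3954]
tcp_rot: [0.0, 0.687, 0.726, -0.0]
contact_force: [0.4, 0.4, 0.1]
gripper_width: 0.752
gripper_force: 0.0
```

Run:
```python
from h import *
s=env.sense();im=env.capture("wrist");R=rot(s["tcp_rot"]);print(s["t"],s["tcp_pos"],s["joints"].round(2),np.degrees(np.arctan2(R[1,0],R[0,0])))
pose=(s["tcp_pos"],s["tcp_rot"])
k=blob(im,(0,0,640,400),lambda r,g,b:(g-r>25));
for z in(.1,.0925):
  P=ray("wrist",k,z,pose)[:,:2].astype(np.float32);print(len(k),k.mean(0),cv2.minEnclosingCircle(P))
cv2.imwrite("pics/w3.png",im[:,:,::-1])
print(todp([.620,.111,.262]))
```

```text
7.825 [0.61749821 0.11065158 0.39535318] [ 0.49  0.66 -1.05  1.61  0.6   1.23 -0.62] 93.13845568714332
886 [543.68961625  78.76072235] ((0.8042882680892944, 0.20876625180244446), 0.08689826726913452)
886 [543.68961625  78.76072235] ((0.8097143173217773, 0.20930087566375732), 0.08936218172311783)
[0.00538219 0.06134403 3.3373809 ]
```

View pics/w3.png

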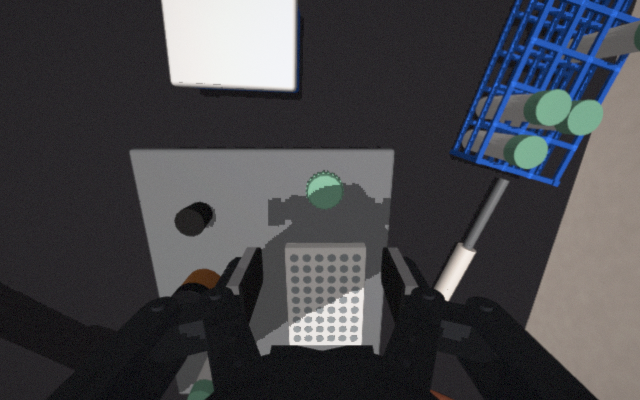

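Run:
```python
from h import *
im=cv2.imread("pics/w3.png")[:,:,::-1]
s=env.sense();pose=(s["tcp_pos"],s["tcp_rot"])
k=blob(im,(295,160,355,220),lambda r,g,b:(g-r>25))
P=ray("wrist",k,.1,pose)[:,:2].astype(np.float32);print(len(k),k.mean(0),cv2.minEnclosingCircle(P),cv2.minAreaRect(P))
k=blob(im,(165,195,225,242),lambda r,g,b:(r+g+b<130))
P=ray("wrist",k,.113,pose)[:,:2].astype(np.float32);r=cv2.minAreaRect(P);print(k.min(0),k.max(0),cv2.boxPoints(r))
# centre of top disc ~ left end of the blob
print("stopper top", ray("wrist",[(190,219)],.113,pose))
```

```text
104 [324.20192308 189.42307692] ((0.6200541853904724, 0.11405470967292786), 0.01829254813492298) ((0.6191639304161072, 0.11378146708011627), (0.03370204195380211, 0.03591623157262802), 3.084301471710205)
[175 202] [212 234] [[0.47573823 0.08067313]
 [0.4930114  0.06089663]
 [0.5219275  0.08615248]
 [0.5046543  0.10592897]]
stopper top [[0.49484663 0.0827377  0.113     ]]
```

>>> send_rows(rows=[{"dp": [0.03,0.06,1.2],"turn": 0},{"dp": [0.03,0.06,2.2],"turn": 0},{"dp": [0.03,0.06,3.0],"turn": 0},{"dp": [0.03,0.06,3.4],"turn": 0},{"dp": [0.03,0.06,3.4],"turn": 0},{"dp": [0.03,0.06,3.4],"turn": 0}])

```text
t: 8.62
tcp_pos: [0.6205, 0.1124, 0.261]
tcp_rot: [0.001, 0.687, 0.727, 0.001]
contact_force: [-0.1, 0.2, -0.2]
gripper_width: 0.749
gripper_force: 0.0
```

>>> send_rows(rows=[{"dp": [0,0,0],"turn": 0},{"dp": [0,0,0],"turn": 0},{"dp": [0,0,0],"turn": 0},{"dp": [0,0,0],"turn": 0},{"dp": [0,0,0],"turn": 0},{"dp": [0,0,0],"turn": 0}], claw=0, grip_force=30)

```text
t: 9.38
tcp_pos: [0.6204, 0.1122, 0.261]
tcp_rot: [0.001, 0.687, 0.727, 0.001]
contact_force: [-1.5, 0.8, 6.8]
gripper_width: 0.402
gripper_force: 29.8
```

>>> send_rows(rows=[{"dp": [0,0,-0.7],"turn": 0},{"dp": [0,0,-2],"turn": 0},{"dp": [0,0,-3.3],"turn": 0},{"dp": [0,0,-3.3],"turn": 0}])

```text
t: 9.88
tcp_pos: [0.621, 0.1133, 0.3967]
tcp_rot: [0.002, 0.687, 0.727, 0.003]
contact_force: [-1.2, -0.3, -0.6]
gripper_width: 0.399
gripper_force: 30.1
```

>>> send_rows(rows=[{"dp": [-1.3,-0.2,0],"turn": 0},{"dp": [-2.7,-0.4,0],"turn": 0},{"dp": [-4.1,-0.6,0],"turn": 0},{"dp": [-5.5,-0.8,0],"turn": 0},{"dp": [-6.9,-1.0,0],"turn": 0},{"dp": [-8.3,-1.2,0],"turn": 0},{"dp": [-9.7,-1.47,0],"turn": 0},{"dp": [-10.26,-1.47,0.5],"turn": 0},{"dp": [-10.26,-1.47,1.8],"turn": 0},{"dp": [-10.26,-1.47,2.5],"turn": 0}])

```text
t: 11.12
tcp_pos: [0.5828, -0.3005, 0.2874]
tcp_rot: [-0.002, 0.687, 0.727, -0.001]
contact_force: [0.3, 0.2, 0.0]
gripper_width: 0.402
gripper_force: 30.1
```

>>> send_rows(rows=[{"dp": [0,0,1.0],"turn": 0},{"dp": [0,0,1.6],"turn": 0},{"dp": [0,0,1.6],"turn": 0},{"dp": [0,0,1.6],"turn": 0}])

```text
t: 11.62
tcp_pos: [0.585, -0.3007, 0.2287]
tcp_rot: [0.001, 0.687, 0.727, 0.001]
contact_force: [0.6, -0.2, -0.1]
gripper_width: 0.401
gripper_force: 30.1
```

>>> send_rows(rows=[{"dp": [0,0,0],"turn": 0},{"dp": [0,0,0],"turn": 0},{"dp": [0,0,0],"turn": 0},{"dp": [0,0,-1.2],"turn": 0},{"dp": [0,0,-2.5],"turn": 0},{"dp": [0,0,-4],"turn": 0},{"dp": [0,0,-4],"turn": 0}], claw=0.6)

```text
t: 12.5
tcp_pos: [0.586, -0.3006, 0.3937]
tcp_rot: [0.005, 0.687, 0.727, 0.002]
contact_force: [0.4, 0.4, -0.7]
gripper_width: 0.6
gripper_force: 0.0
```

Run:
```python
from h import *
s=env.sense();im=env.capture("wrist");R=rot(s["tcp_rot"]);print(s["t"],s["tcp_pos"],s["joints"].round(2),np.degrees(np.arctan2(R[1,0],R[0,0])))
cv2.imwrite("pics/w4.png",im[:,:,::-1])
print(todp([.494,.078,.39]))
im=env.capture("top");k=blob(im,(396,150,480,250),lambda r,g,b:(g-r>25)&(g>100));print(len(k),k.mean(0))
cv2.imwrite("pics/t4.png",im[140:275,240:490,::-1])
```

```text
12.5 [ 0.58600844 -0.30061378  0.39373337] [ 1.1   0.71 -1.03  1.53  0.64  1.25  0.03] 93.206392756835
[ 9.58393666 -1.74110855 -0.02155765]
39 [441.23076923 200.58974359]
```

View pics/w4.png

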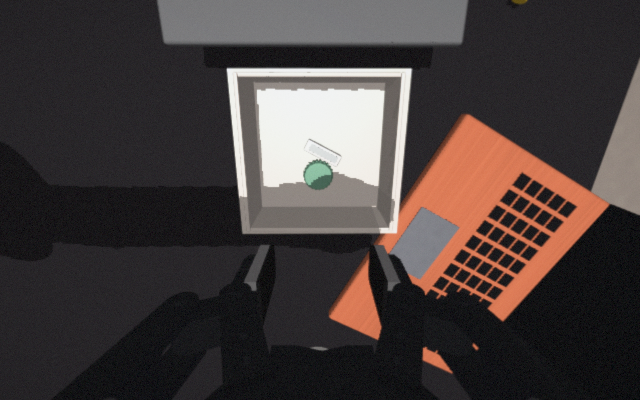

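Cap (318,174) and cuvette (323,152) both lie in the tub. Next is the stopper.

>>> send_rows(rows=[{"dp": [1.3,-0.2,0],"turn": 0},{"dp": [2.7,-0.4,0],"turn": 0},{"dp": [4.1,-0.7,0],"turn": 0},{"dp": [5.5,-0.9,0],"turn": 0},{"dp": [6.9,-1.2,0],"turn": 0},{"dp": [8.3,-1.5,0],"turn": 0},{"dp": [9.6,-1.74,0],"turn": 0},{"dp": [9.6,-1.74,0],"turn": 0},{"dp": [9.6,-1.74,0],"turn": 0},{"dp": [9.6,-1.74,0],"turn": 0}], claw=0.8)

```text
t: 13.85
tcp_pos: [0.4935, 0.0768, 0.3867]
tcp_rot: [-0.0, 0.688, 0.726, -0.001]
contact_force: [0.8, 1.0, 0.6]
gripper_width: 0.804
gripper_force: 0.0
```

Run:
```python
from h import *
s=env.sense();im=env.capture("wrist");R=rot(s["tcp_rot"]);print(s["t"],s["tcp_pos"],s["joints"].round(2),np.degrees(np.arctan2(R[1,0],R[0,0])))
pose=(s["tcp_pos"],s["tcp_rot"])
k=blob(im,(285,150,360,235),lambda r,g,b:(r+g+b<125));print(k.min(0),k.max(0),ray("wrist",k,.113,pose)[:,:2].min(0),ray("wrist",k,.113,pose)[:,:2].max(0))
cv2.imwrite("pics/w5.png",im[:,:,::-1]);print(todp([.494,.079,.27]))
```

```text
13.85 [0.49345139 0.07678314 0.38669686] [ 0.74  0.46 -1.18  1.93  0.49  1.08 -0.59] 93.05479564378801
[307 179] [337 212] [0.47993236 0.06562097] [0.50669434 0.09649037]
[0.05363807 0.01866269 2.92184168]
```

View pics/w5.png

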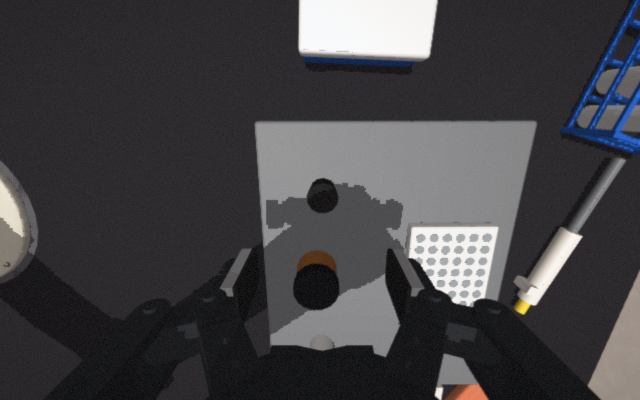

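>>> send_rows(rows=[{"dp": [0.08,0.02,1.2],"turn": 0},{"dp": [0.08,0.02,2.2],"turn": 0},{"dp": [0.08,0.02,2.9],"turn": 0},{"dp": [0.08,0.02,3.1],"turn": 0},{"dp": [0.08,0.02,3.1],"turn": 0},{"dp": [0.08,0.02,3.1],"turn": 0}])

```text
t: 14.65
tcp_pos: [0.4945, 0.0817, 0.2646]
tcp_rot: [0.001, 0.687, 0.726, 0.001]
contact_force: [0.2, 0.2, -0.5]
gripper_width: 0.798
gripper_force: 0.0
```

>>> send_rows(rows=[{"dp": [0,0,0],"turn": 0},{"dp": [0,0,0],"turn": 0},{"dp": [0,0,0],"turn": 0},{"dp": [0,0,0],"turn": 0},{"dp": [0,0,0],"turn": 0},{"dp": [0,0,0],"turn": 0}], claw=0, grip_force=30)

```text
t: 15.4
tcp_pos: [0.494, 0.0818, 0.2641]
tcp_rot: [0.0, 0.687, 0.727, 0.0]
contact_force: [-1.1, -0.1, 6.3]
gripper_width: 0.314
gripper_force: 29.3
```

>>> send_rows(rows=[{"dp": [0,0,-0.7],"turn": 0},{"dp": [0,0,-2],"turn": 0},{"dp": [0,0,-3.3],"turn": 0},{"dp": [0,0,-3.3],"turn": 0}])

```text
t: 15.9
tcp_pos: [0.4951, 0.0826, 0.3991]
tcp_rot: [0.002, 0.687, 0.727, 0.002]
contact_force: [-0.4, -0.2, -1.5]
gripper_width: 0.316
gripper_force: 29.8
```

>>> send_rows(rows=[{"dp": [-1.3,0.3,0],"turn": 0},{"dp": [-2.7,0.6,0],"turn": 0},{"dp": [-4.1,0.9,0],"turn": 0},{"dp": [-5.5,1.2,0],"turn": 0},{"dp": [-6.9,1.6,0],"turn": 0},{"dp": [-8.05,1.81,0],"turn": 0},{"dp": [-8.05,1.81,0.5],"turn": 0},{"dp": [-8.05,1.81,1.5],"turn": 0},{"dp": [-8.05,1.81,2.5],"turn": 0},{"dp": [-8.05,1.81,2.5],"turn": 0}])

```text
t: 17.15
tcp_pos: [0.5819, -0.2346, 0.2911]
tcp_rot: [-0.004, 0.686, 0.727, -0.002]
contact_force: [-0.2, 0.3, 0.0]
gripper_width: 0.314
gripper_force: 29.7
```

>>> send_rows(rows=[{"dp": [0,0,1.0],"turn": 0},{"dp": [0,0,1.7],"turn": 0},{"dp": [0,0,1.7],"turn": 0},{"dp": [0,0,1.7],"turn": 0}])

```text
t: 17.65
tcp_pos: [0.585, -0.2354, 0.2295]
tcp_rot: [0.001, 0.687, 0.727, 0.001]
contact_force: [-0.5, -0.7, 0.8]
gripper_width: 0.312
gripper_force: 29.8
```

>>> send_rows(rows=[{"dp": [0,0,0],"turn": 0},{"dp": [0,0,0],"turn": 0},{"dp": [0,0,0],"turn": 0},{"dp": [0,0,-1.2],"turn": 0},{"dp": [0,0,-2.5],"turn": 0},{"dp": [-1,0,-4],"turn": 0},{"dp": [-1,0,-4],"turn": 0},{"dp": [-1,0,-4],"turn": 0}], claw=0.6)

```text
t: 18.65
tcp_pos: [0.5861, -0.2762, 0.3878]
tcp_rot: [0.0, 0.688, 0.726, 0.0]
contact_force: [0.2, 0.8, -0.9]
gripper_width: 0.601
gripper_force: 0.0
```

Run:
```python
from h import *
s=env.sense();print(s["t"],s["tcp_pos"])
a=env.capture("wrist");b=env.capture("scene")
cv2.imwrite("pics/w6.png",np.hstack([cv2.resize(a,(400,250)),cv2.resize(b,(400,250))])[:,:,::-1])
```

```text
18.65 [ 0.5861423  -0.27621414  0.38777105]
```

View pics/w6.png

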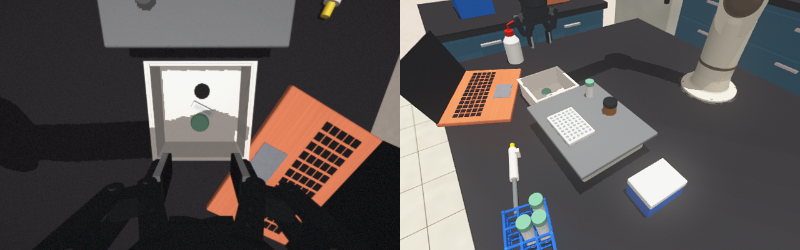

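The left half shows the stopper (202,91), cuvette (202,107) and cap (200,122) all in the tub. The right half shows the vial, jar, plate and tip box standing as before.

```bash
python3 -c "
from station import env
print(env.close_job())"
```

```text
the job is handed in; nothing more can be done
None
```

The cap, cuvette and stopper are in the waste tub; in the last pictures the vial, jar, well plate and tip box stood upright and the tub was in place, and I handed the job in at about 19 s (no verdict came back).

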